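# Hold a batten on the sawing board for the cut

## Task

The long batten is next to be sawn into cleats for the ware boards: lay it flat on the sawing board, one end butted against the stop block and its long edge lying flush along the fence. Then hold it there for the saw with one firm slanting push of the fingers, not so hard as to bruise the wood, that presses it down on the board and against the fence at once, at a spot between the stop block and the saw slot so that the fingers stay clear of the cut. Finish while still holding it like this, without letting go, and leave the other things on the bench where they lie.

Things in the scene. Friction and masses are not known exactly. Their poses are not given: they have to be found in the camera images.
- sawboard: Sawing board (bench hook) screwed to the bench: plywood bed 180 (x) x 280 (y) x 18 mm, dark fence on its far edge, stop block on the fence. Fixed, turned at most 0.2 rad. Origin: centre of the underside, at bench height. x level towards the fence (away from the robot), y along the fence towards the stop block (robot's left), z up. Bed spans x -90 to 90, y -140 to 140, top at z = 18 mm.
- bed: The flat plywood bed of the sawing board, 18 mm thick; same origin and axes as sawboard.
- fence: Upright wooden fence on the board's far edge; origin and axes as sawboard. The face that the batten lies against looks to -x, at x = 68 mm. It is 22 mm thick and rises 32 mm above the bed (12 mm higher than the batten lying flat), along all 280 mm but for the 4 mm saw slot.
- saw_slot (a point): The saw slot, a 4 mm gap through the fence with a dark line across the bed, where the cut will be made: point on the fence's face at bed height, at x = 68, y = -80, z = 18 mm of the board, with the board's axes. The seated batten reaches past it, away from the stop block.
- stop: Wooden stop block clamped astride the fence with a brass thumbscrew behind; fixed, 110 to 160 mm from the saw slot on its +y side. Axes as the board. Origin: inner corner where stop face, fence face and bed meet. The stop face looks to -y, is 45 mm wide (x = 0 to -45) and 40 mm high; the block is 45 mm long (y = 0 to 45), bridge over the fence to 40 mm above the bed.
- batten: The workpiece: loose pale wooden batten 230 x 40 x 20 mm (x, y, z), 80 to 150 g, lying on the bench left or right of the board, pointing roughly away from the robot. Origin: centre of the underside; x along its length, z up. Either end may go to the stop. Seated, its origin is 115 mm from the stop face, 20 mm from the fence face; its free end overhangs the bed. Wood on wood friction 0.45-0.65.
- cleat: Bystander: a cleat already cut from the same stock, 120 x 40 x 20 mm, lying flat on the other side of the board from the batten; told from the batten by its length. Origin: centre of the underside, x along its length.
- saw: Bystander: small back saw lying on its side beyond the fence, 325 mm long, turned wooden handle, brass back. Origin on the bench under the front end of the handle; x along the blade.
- bowl: Bystander: white bowl, 120 mm across and 60 mm high, far left. Origin: centre of the underside.
- tape: Bystander: black tape measure, 62 x 34 x 60 mm, far right. Origin: centre of the underside.
Not all that is in view belongs to the job. Leave any green look-alike of the batten alone.

How it is judged:
At the end, for the whole second after the job is handed in: Batten flat on the bed, end within 3 mm of the stop, edge within 2.5 mm of the fence and 1 degree of parallel, at rest; fingers push it with over 5 N, it bears on the bed with over 4 N and on the fence with over 2.5 N; TCP between stop and saw slot, 25 mm or more from the slot (y of batten in the frame of stop between -0.118 and -0.113 m and x of batten in the frame of stop between -0.0225 and -0.0175 m and z of batten in the frame of stop between -0.0025 and 0.0025 m and angle between the x axis of batten and the y axis of sawboard, either way round below 0.017 rad and angle between the z axis of batten and the z axis of sawboard, either way round below 0.03 rad and contact force between batten and fence above 2.5 N and contact force between batten and bed above 4 N and contact force between the fingers and batten above 5 N and y of the grasp point in the frame of saw_slot above 0.025 m and y of the grasp point in the frame of stop below 0 m and linear speed of batten below 0.01 m/s); the arm keeps its last pose, push and grip.
It fails at once if the cleat, saw, bowl or tape measure is shifted by more than 20 mm (distance of any of cleat, saw, bowl, tape from where it was at the start of the episode above 0.02 m).
It fails at once if the batten is rammed or pressed so hard (over 100 N) that it would be bruised (contact force between batten and fence above 100 N or contact force between batten and bed above 100 N or contact force between batten and stop above 100 N).
It also fails if it takes over 67 s, if anything falls off the work surface, if the arm or the gripper's body presses on something with over 40 N, if the wrist force passes 120 N, or if a joint passes its speed limit or range.

## Robot

A 7-joint arm with a two-finger parallel gripper is mounted at the origin on the work surface. World frame = base frame: x ahead of the robot, y to its left, z up, the work surface at z = 0. Lengths are in m, angles in rad, forces in N, time in s.
With the tool pointing down it reaches from about 0.425 to 0.95 m from the base axis. Payload 16.7 kg.
Tool frame: the origin (TCP) lies between the finger pads, 19 mm behind the fingertips; this is the grasp point; z points along the fingers, y is the line along which they close (so a half turn about z gives the same grasp; the last joint's range is limited). The gripper opens to 94 mm and grips with 3 to 60 N. Pads are 16 mm wide; open, the fingers measure 119 mm over their backs; the gripper's body (75 mm by 177 mm) begins 78 mm behind the grasp point.
Start: joints at [1.119, 0.426, 0.074, 1.606, -0.034, 1.111, -0.067], TCP at [0.201, -0.644, 0.224] pointing down, gripper open.
Joint ranges: [-2.85, 2.85], [-0.5, 2.14], [-1.23, 1.37], [0.21, 2.46], [-1.02, 4.16], [0.16, 2.05], [-2.73, 2.73]. Speed limits (rad/s): [1.89, 1.89, 2.39, 2.39, 3.01, 3.01, 3.01].

## Interface

Orientations are given as a unit quaternion [x, y, z, w].
In Python, from rig import sense, imaging, ticket gives the robot as it stands.
- The arm moves only by the tool jog_arm, never from a script. Its argument "commands" is a list of rows, each an object with "claw": the opening, from -1 (shut) to 1 (fully open); "translation": the shift along the tool's x, y, z in cm, a list of three; "twist": the turn, a rotation vector about the tool's x, y, z in degrees, a list of three. A call has exactly 10 rows; each row is the pose to reach, as a shift and turn from the pose commanded when the call began, along the tool's axes at that moment; what a row does not reach only later rows make up. A row lasts 1/8 s, in which the tool goes at most 62.5 mm and 10.7 degrees, less where a joint would pass 70% of its speed; a pose out of reach is approached as far as the arm can. A call with a gripper value outside its range is refused whole. The fingers move at their own pace and stop on an object; "grip_force" is the grip in N (left out, the last holds). Time passes only in rows, so rows that repeat a pose let the fingers close, or fill a call up. It gives the time, the measured TCP pose, the force, the opening and the grip force at its end, in the units of the state.
- sense(): the state, without advancing time (a new reading comes with each control period).
- imaging.read_camera(name): name is "scene" or "top" or "wrist"; returns the picture (384x512x3 uint8, blue, green, red); there is no depth.
- imaging.get_calibration(name): a dict with "K" (3x3 intrinsics, pixels), "rvec" (rotation vector, rad) and "tvec" (3), from world to camera coordinates, as OpenCV has them. Camera axes: x right, y down, z forward; pixel columns grow to the right and rows downward; lengths in m; the calibration is good to about 2 mm. A picture is of the moment at which its call begins: read the wrist's pose just before it. get_calibration takes no time and is no camera call; for the wrist camera it gives the pose at the moment of the call.
- ticket.finish_job(): hands the job in; it is judged then, once.
The state is a dict: "clock": time; "joint_pos": joint angles; "dq": joint speeds; "joint_torque": joint torques, N m; "ee_pos": TCP position; "eef_rot": TCP orientation; "force": force on the tool from outside, world axes, zero at the start; "moment": the same for the moment, N m; "width": finger opening in m; "grasp_force": force on a finger pad.
Only numpy, scipy, OpenCV 4.12 (cv2) and the standard library are available. Lean on these libraries where they do the work, as an engineer would, in place of code of your own. Each camera call takes 0.05 s, during which the arm holds its last target. There are 200 camera calls.

## Working session

There is one attempt and no reset: what is moved stays moved. The work goes in short steps, Python scripts to look and compute and a tool call to move; the robot and the scene stay as the last step left them, time stands still between calls to the robot, and variables do not carry over. Pictures are saved under pics/ and viewed, at most 10 in all, crops included, and the job is handed in when it is done.

Besides the shell and the picture viewer there is one more tool, called as name(argument=value, ...), one argument or row to a line, values as JSON. jog_arm: Moves the arm, as the interface text tells. Its arguments: {"type":"object","properties":{"commands":{"type":"array","items":{"type":"object","properties":{"claw":{"type":"number"},"translation":{"type":"array","items":{"type":"number"}},"twist":{"type":"array","items":{"type":"number"}}}}},"grip_force":{"type":"number"}},"required":["commands"]}

```bash
mkdir -p pics; ls; python3 - <<'E'
from rig import sense, imaging, ticket
import cv2,numpy as np
s=sense(); print(s)
for n in ["scene","top"]:
    im=imaging.read_camera(n); cv2.imwrite(f"pics/{n}0.png",im)
    c=imaging.get_calibration(n); print(n,c)
E
```

```text
pics
{'clock': 0.0, 'joint_pos': array([ 1.11850171,  0.42670246,  0.07383004,  1.60662564, -0.03410021,
        1.1107947 , -0.06709918]), 'dq': array([ 1.15552669e-03, -6.01472285e-04,  8.70453349e-04,  1.92979862e-03,
        1.40580470e-03, -8.51606112e-05, -4.50758082e-04]), 'joint_torque': array([-1.25160095e-03, -9.35819292e+01,  3.66646059e+00, -4.54188108e+01,
       -4.88220679e-02,  2.02786003e-02,  9.22861796e-05]), 'ee_pos': array([ 0.20113451, -0.64389215,  0.22358646]), 'eef_rot': array([ 9.88562046e-01,  1.50813388e-01, -1.36831147e-04, -6.20854207e-04]), 'force': array([-0.34879015, -0.47988361,  0.7505034 ]), 'moment': array([ 0.05442946,  0.02284812, -0.03560568]), 'grasp_force': 0.0, 'width': 0.09385694232768209}
scene {'K': array([[381.16438847,   0.        , 248.7556065 ],
       [  0.        , 381.16438847, 191.49510983],
       [  0.        ,   0.        ,   1.        ]]), 'rvec': array([ 2.02044382,  0.93874579, -0.4684416 ]), 'tvec': array([-0.41983352, -0.16462248,  1.34858495])}
top {'K': array([[459.91284816,   0.        , 254.26827505],
       [  0.        , 459.91284816, 189.65286265],
       [  0.        ,   0.        ,   1.        ]]), 'rvec': array([ 2.16203438, -2.11757272,  0.15179247]), 'tvec': array([0.08061778, 0.55451554, 1.19480675])}
```

View pics/top0.png

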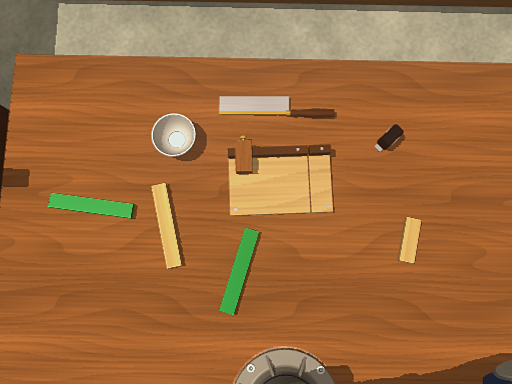

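View pics/scene0.png

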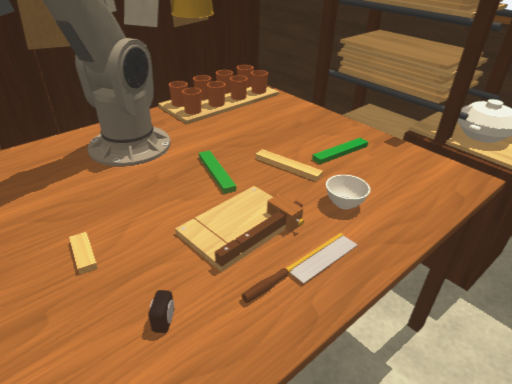

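Top view: candidates for the batten are the pale long piece (167,226), the pale short piece (411,240), which is the cleat, and the green pieces (91,206) and (239,272), which are look-alikes. I choose (167,226): pale and long. The board is around (280,182), the stop around (244,156), the slot around x=310 px. The scene view agrees.

```bash
cat > h.py <<'E'
import cv2,numpy as np
from rig import sense, imaging, ticket
def cam(n):
    c=imaging.get_calibration(n); R=cv2.Rodrigues(c["rvec"])[0]; t=np.ravel(c["tvec"]); return c["K"],R,t
def ray(c,px,z):
    K,R,t=c; p=np.c_[np.reshape(px,(-1,2)),np.ones(np.size(px)//2)].astype(float)
    d=(np.linalg.inv(K)@p.T).T@R; o=-R.T@t
    return o+d*((z-o[2])/d[:,2])[:,None]
def proj(c,P):
    K,R,t=c; q=(K@(R@np.reshape(P,(-1,3)).T+t[:,None])).T; return q[:,:2]/q[:,2:]
def rect(c,mask,z):
    cs=sorted(cv2.findContours(mask,cv2.RETR_EXTERNAL,cv2.CHAIN_APPROX_NONE)[0],key=cv2.contourArea)[::-1]
    return [cv2.minAreaRect(ray(c,k,z)[:,:2].astype(np.float32)) for k in cs if cv2.contourArea(k)>150]
E
python3 - <<'E'
from h import *
c=cam("top"); print("cam",-c[1].T@c[2])
im=cv2.imread("pics/top0.png"); hsv=cv2.cvtColor(im,cv2.COLOR_BGR2HSV)
for p in [(167,226),(411,240),(280,190),(244,156),(290,150),(150,226),(239,272),(310,190)]: print(p,hsv[p[1],p[0]])
m=cv2.inRange(hsv,(14,60,170),(28,190,255))
for r in rect(c,m,0.02): print(r, proj(c,[*r[0],.02]))
crop=np.hstack([cv2.resize(im[140:225,215:345],None,fx=4,fy=4,interpolation=2),cv2.resize(im[175:280,140:195],(178,340),interpolation=2)])
cv2.imwrite("pics/crop1.png",crop);cv2.imwrite("pics/m.png",m);print(crop.shape)
E
```

```text
cam [0.3684394  0.08027033 1.26465764]
(167, 226) [ 22 134 228]
(411, 240) [ 19 142 228]
(280, 190) [ 18 139 226]
(244, 156) [ 13 182 165]
(290, 150) [ 12 172 107]
(150, 226) [ 13 179 165]
(239, 272) [ 63 160 167]
(310, 190) [ 16 144 184]
((0.5696889758110046, 0.05412331968545914), (0.1573241800069809, 0.220577210187912), 2.7177340984344482) [[268.31291549 184.99996012]]
((0.45538562536239624, 0.33114078640937805), (0.22973109781742096, 0.04153887927532196), 13.680564880371094) [[165.35812343 224.60334864]]
((0.5780767202377319, -0.08787348121404648), (0.15622305870056152, 0.05815628916025162), 3.3287556171417236) [[320.18309504 183.01292014]]
((0.4294310212135315, -0.3291285037994385), (0.03989280387759209, 0.11989486217498779), 78.58757781982422) [[410.06945991 239.36859098]]
(340, 698, 3)
```

View pics/crop1.png

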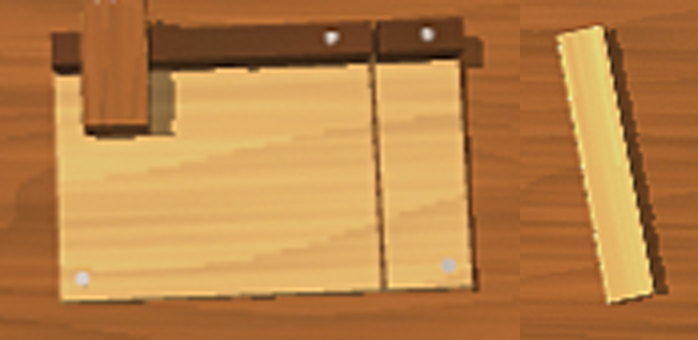

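The crop shows the board with the fence/bed line at crop rows ~65, the stop's right edge at crop col ~150 (image col ~252), the slot at crop col ~375, and on the right the long pale batten, not green. Rect 230 x 41 mm confirms the batten; 120 x 40 confirms the cleat.

```bash
cat >> h.py <<'E'
def edge(g,cols,lo,hi,axis):
    "subpixel strongest gradient along rows (axis 0) per column or along columns (axis 1) per row"
    out=[]
    for k in cols:
        v=(g[lo:hi,k] if axis==0 else g[k,lo:hi]).astype(float); d=np.abs(np.diff(v)); i=int(d.argmax())
        a=d[max(i-1,0):i+2]; u=lo+0.5+(np.arange(max(i-1,0),max(i-1,0)+len(a))*a).sum()/a.sum()
        out.append((k,u) if axis==0 else (u,k))
    return np.array(out)
def fit(P):
    vx,vy,x,y=cv2.fitLine(P[:,:2].astype(np.float32),cv2.DIST_HUBER,0,.01,.01).ravel(); return np.array([vx,vy]),np.array([x,y])
E
python3 - <<'E'
from h import *
c=cam("top"); im=cv2.imread("pics/top0.png"); g=im[:,:,1]
def ln(n,e,z):
    P=ray(c,e,z); v,p=fit(P); r=np.abs((P[:,:2]-p)@[-v[1],v[0]]); print(n,"ang",np.degrees(np.arctan2(v[1],v[0])),"p",p,"res",r.max()); return v,p
f=ln("fence",edge(g,list(range(262,305))+list(range(314,328)),152,163,0),.018)
b=ln("front",edge(g,range(234,328),205,220,0),.018)
l=ln("left",edge(g,range(170,210),222,238,1),.018)
r=ln("right",edge(g,range(162,208),325,340,1),.018)
s=ln("slot",edge(g,range(165,205),306,316,1),.018)
t=ln("stoptop",edge(g,range(146,168),247,258,1),.058)
t2=ln("stopleft",edge(g,range(146,168),230,240,1),.058)
th=np.radians(3.0)
for a in [f,b,l,r,s,t,t2]:
    print([round(float(x),4) for x in (a[1]@[np.cos(th),np.sin(th)], a[1]@[-np.sin(th),np.cos(th)])])
E
```

```text
fence ang -86.64282 p [0.65153235 0.00340049] res 0.001602357023107356
front ang -86.73706 p [0.49252024 0.04167618] res 0.014542440524896803
left ang 3.3562958 p [0.5460463  0.16113606] res 0.02015102553017211
right ang 3.711668 p [ 0.5816506  -0.11758905] res 0.0011529094060183276
slot ang 4.082621 p [ 0.57656324 -0.05737401] res 0.003208738575167742
stoptop ang 3.9253893 p [0.63108367 0.09974398] res 0.011923146833473761
stopleft ang 3.4256742 p [0.6389435  0.14599392] res 0.008521391532548966
[0.6508, -0.0307]
[0.494, 0.0158]
[0.5537, 0.1323]
[0.5747, -0.1479]
[0.5728, -0.0875]
[0.6354, 0.0666]
[0.6457, 0.1124]
```

jog_arm(
  commands=[
    {"claw":1,"translation":[0,0,-3],"twist":[0,0,0]},
    {"claw":1,"translation":[4,-4,-6],"twist":[0,0,0]},
    {"claw":1,"translation":[8,-9,-8],"twist":[0,0,0]},
    {"claw":1,"translation":[12,-14,-8],"twist":[0,0,0]},
    {"claw":1,"translation":[15,-19,-8],"twist":[0,0,0]},
    {"claw":1,"translation":[17,-24,-8],"twist":[0,0,0]},
    {"claw":1,"translation":[19,-29,-8],"twist":[0,0,0]},
    {"claw":1,"translation":[20,-34,-8],"twist":[0,0,0]},
    {"claw":1,"translation":[20,-39,-8],"twist":[0,0,0]},
    {"claw":1,"translation":[20,-44,-8],"twist":[0,0,0]},
  ],
)

```text
clock: 1.35
ee_pos: [0.2602, -0.1631, 0.304]
eef_rot: [0.989, 0.151, -0.0, -0.0]
force: [0.9, 0.9, 1.6]
width: 0.094
grasp_force: 0.0
```

Board yaw ≈ 3.4°, fence face line r=0.651 (along board x), stop s=0.062, slot s=-0.0915 (154 mm to the stop; bed 280 mm long, block 45 mm: all agree). Batten centre (0.455, 0.331), axis 13.7°. Moving over it.

jog_arm(
  commands=[
    {"claw":1,"translation":[4,-4,0],"twist":[0,0,0]},
    {"claw":1,"translation":[8,-8.5,0],"twist":[0,0,0]},
    {"claw":1,"translation":[12,-13,0],"twist":[0,0,0]},
    {"claw":1,"translation":[16,-17.5,0],"twist":[0,0,0]},
    {"claw":1,"translation":[20,-22,0],"twist":[0,0,1]},
    {"claw":1,"translation":[24,-27,2],"twist":[0,0,2]},
    {"claw":1,"translation":[28,-32,5],"twist":[0,0,3.6]},
    {"claw":1,"translation":[31,-36,8],"twist":[0,0,3.6]},
    {"claw":1,"translation":[33,-40,12],"twist":[0,0,3.6]},
    {"claw":1,"translation":[33.3,-41.4,15],"twist":[0,0,3.6]},
  ],
)

```text
clock: 2.6
ee_pos: [0.4547, 0.3325, 0.152]
eef_rot: [0.993, 0.121, -0.001, -0.001]
force: [0.3, -0.4, 0.8]
width: 0.094
grasp_force: 0.0
```

```bash
python3 - <<'E'
from h import *
s=sense(); print(s["ee_pos"],s["eef_rot"],s["joint_pos"])
c=cam("wrist"); im=imaging.read_camera("wrist"); cv2.imwrite("pics/w1.png",im)
print(-c[1].T@c[2]); 
m=cv2.inRange(cv2.cvtColor(im,cv2.COLOR_BGR2HSV),(14,60,170),(28,190,255))
for r in rect(c,m,0.02): print(r)
E
```

```text
[0.45465761 0.33245386 0.15200549] [ 9.92689504e-01  1.20689313e-01 -1.10937376e-03 -6.38985477e-04] [-0.00466493  0.48178374 -0.94127227  1.88535461  0.45575289  1.00800814
 -2.4723929 ]
[0.52760415 0.35067198 0.31180181]
((0.4453701972961426, 0.3782674968242645), (0.22927306592464447, 0.14121288061141968), 13.91080379486084)
((0.5575582981109619, 0.14561545848846436), (0.17408715188503265, 0.059663400053977966), 25.92435073852539)
((0.4311767518520355, 0.4809587299823761), (0.035293444991111755, 0.1731027066707611), 1.4477020502090454)
((0.57948899269104, 0.397748202085495), (0.12952880561351776, 0.014859932474792004), 88.1564712524414)
((0.39352908730506897, 0.5143775343894958), (0.008427053689956665, 0.10361041873693466), 0.2614558935165405)
((0.4640747010707855, 0.5155194997787476), (0.007889469154179096, 0.1069810688495636), 0.7663218975067139)
((0.45098528265953064, 0.530249297618866), (0.01100264023989439, 0.07634609192609787), 3.743612051010132)
((0.6407164931297302, 0.20468391478061676), (0.052641548216342926, 0.009257148019969463), 89.33130645751953)
((0.38316482305526733, 0.36412927508354187), (0.012410498224198818, 0.05965133383870125), 9.694915771484375)
((0.587727427482605, 0.19760364294052124), (0.007653415203094482, 0.044215306639671326), 0.9868941307067871)
((0.47504502534866333, 0.46714285016059875), (0.054203178733587265, 0.006406959146261215), 86.87316131591797)
((0.3931620121002197, 0.3653413653373718), (0.06052800267934799, 0.0050783404149115086), 89.56568908691406)
((0.3666406571865082, 0.2542951703071594), (0.007677038200199604, 0.0506526455283165), 1.4502487182617188)
((0.46394115686416626, 0.3882334530353546), (0.004682512488216162, 0.06130235269665718), 0.10803475230932236)
((0.48904961347579956, 0.2814738154411316), (0.05668255686759949, 0.0056981961242854595), 89.91667175292969)
```

View pics/w1.png

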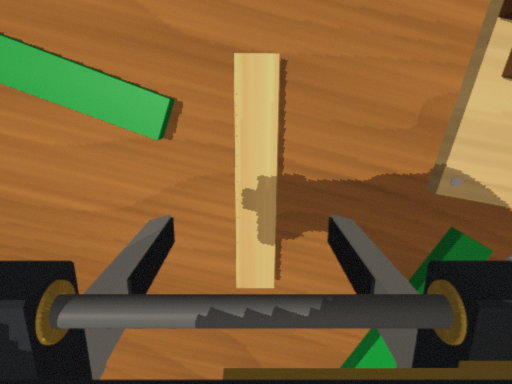

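The wrist view shows the pale batten centred between the open fingers (columns 234–280, fingers 174 and 329), lookalikes at the left (90,85) and bottom right (450,260) outside the fingers. Descend and close.

jog_arm(
  commands=[
    {"claw":1,"translation":[0,0,4],"twist":[0,0,0]},
    {"claw":1,"translation":[0,0,8],"twist":[0,0,0]},
    {"claw":1,"translation":[0,0,11],"twist":[0,0,0]},
    {"claw":1,"translation":[0,0,12.7],"twist":[0,0,0]},
    {"claw":1,"translation":[0,0,12.8],"twist":[0,0,0]},
    {"claw":-0.3,"translation":[0,0,12.8],"twist":[0,0,0]},
    {"claw":-0.3,"translation":[0,0,12.8],"twist":[0,0,0]},
    {"claw":-0.3,"translation":[0,0,12.8],"twist":[0,0,0]},
    {"claw":-0.3,"translation":[0,0,12.8],"twist":[0,0,0]},
    {"claw":-0.3,"translation":[0,0,12.8],"twist":[0,0,0]},
  ],
  grip_force=25,
)

```text
clock: 3.9
ee_pos: [0.4555, 0.3298, 0.0264]
eef_rot: [0.993, 0.12, 0.0, -0.0]
force: [-0.1, 0.4, -0.4]
width: 0.0473
grasp_force: 0.0
```

jog_arm(
  commands=[
    {"claw":-0.3,"translation":[0,0,0.2],"twist":[0,0,0]},
    {"claw":-0.3,"translation":[0,0,0.2],"twist":[0,0,0]},
    {"claw":-0.3,"translation":[0,0,0.2],"twist":[0,0,0]},
    {"claw":-0.3,"translation":[0,0,0.2],"twist":[0,0,0]},
    {"claw":-0.3,"translation":[0,0,0.2],"twist":[0,0,0]},
    {"claw":-0.3,"translation":[0,0,0.2],"twist":[0,0,0]},
    {"claw":-0.3,"translation":[0,0,-1],"twist":[0,0,0]},
    {"claw":-0.3,"translation":[0,0,-4],"twist":[0,0,0]},
    {"claw":-0.3,"translation":[0,0,-8],"twist":[0,0,0]},
    {"claw":-0.3,"translation":[0,0,-12],"twist":[0,0,0]},
  ],
)

```text
clock: 5.15
ee_pos: [0.455, 0.3298, 0.1479]
eef_rot: [0.993, 0.12, -0.0, -0.0]
force: [-0.1, -0.2, -1.3]
width: 0.0395
grasp_force: 25.0
```

jog_arm(
  commands=[
    {"claw":-0.3,"translation":[0.3,2,0],"twist":[0,0,-6]},
    {"claw":-0.3,"translation":[1,6,0],"twist":[0,0,-14]},
    {"claw":-0.3,"translation":[2,10.5,0],"twist":[0,0,-23]},
    {"claw":-0.3,"translation":[2.8,15,0],"twist":[0,0,-32]},
    {"claw":-0.3,"translation":[3.5,20,0],"twist":[0,0,-41]},
    {"claw":-0.3,"translation":[4.3,25,0],"twist":[0,0,-50]},
    {"claw":-0.3,"translation":[5,29.5,0],"twist":[0,0,-59]},
    {"claw":-0.3,"translation":[5.7,33.5,0],"twist":[0,0,-68]},
    {"claw":-0.3,"translation":[6.3,36.5,0],"twist":[0,0,-75]},
    {"claw":-0.3,"translation":[6.5,37.8,0],"twist":[0,0,-79.6]},
  ],
)

```text
clock: 6.4
ee_pos: [0.6088, -0.0241, 0.1464]
eef_rot: [0.686, 0.728, -0.0, -0.0]
force: [0.0, 1.0, -2.0]
width: 0.0401
grasp_force: 25.0
```

```bash
python3 - <<'E'
from h import *
from scipy.spatial.transform import Rotation as R
s=sense(); print(s["ee_pos"],R.from_quat(s["eef_rot"]).as_matrix().round(3),s["joint_pos"].round(2))
c=cam("top"); im=imaging.read_camera("top"); cv2.imwrite("pics/t2.png",im)
c=cam("wrist"); im=imaging.read_camera("wrist"); cv2.imwrite("pics/w2.png",im)
E
```

```text
[ 0.60878757 -0.02410034  0.14637065] [[-0.059  0.998 -0.   ]
 [ 0.998  0.059  0.   ]
 [ 0.    -0.    -1.   ]] [ 0.76  0.68 -1.16  1.78  0.68  1.15 -0.57]
```

View pics/w2.png

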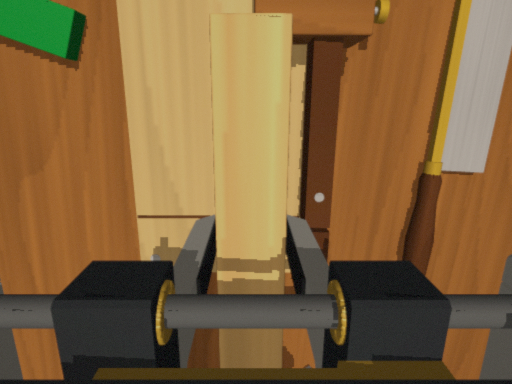

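The wrist view: batten held straight along the fence, fence foot at column ~304, stop at the top (rows 0–37), slot line at row ~216. I check the fence and stop lines against the top-view numbers.

```bash
python3 - <<'E'
from h import *
c=cam("wrist"); im=cv2.imread("pics/w2.png"); g=im[:,:,1]
th=np.radians(3.4); ex=np.array([np.cos(th),np.sin(th)]); ey=np.array([-ex[1],ex[0]])
def ln(n,e,z):
    P=ray(c,e,z); v,p=fit(P); print(n,np.degrees(np.arctan2(v[1],v[0])).round(2),"r,s",(p@ex).round(4),(p@ey).round(4))
ln("fence",edge(g,range(70,200,4),298,312,1),.018)
ln("slot",edge(g,range(145,210,4),208,224,0),.018)
ln("stop on fence top",edge(g,range(316,338,2),28,46,0),.050)
for q in [(225,14),(280,14)]: P=ray(c,[q],.1463+.003)[0]; print("end",P, P[:2]@ex,P[:2]@ey)
print("cam", (-c[1].T@c[2]))
E
```

```text
fence -86.92 r,s 0.6535 -0.0306
slot 3.39 r,s 0.527 -0.0923
stop on fence top 1.18 r,s 0.6625 0.065
end [0.59113611 0.08928053 0.1493    ] 0.5953905173400015 0.054065237400422135
end [0.61586741 0.09071974 0.1493    ] 0.6201636320920861 0.0540351977879335
cam [0.60491296 0.05108669 0.30625506]
```

jog_arm(
  commands=[
    {"claw":-0.3,"translation":[0,0,3],"twist":[0,0,0]},
    {"claw":-0.3,"translation":[0,0,6],"twist":[0,0,0]},
    {"claw":-0.3,"translation":[0,0,8],"twist":[0,0,0]},
    {"claw":-0.3,"translation":[0,0,9],"twist":[0,0,0]},
    {"claw":-0.3,"translation":[0,0,9.5],"twist":[0,0,0]},
    {"claw":-0.3,"translation":[0,0,9.7],"twist":[0,0,0]},
    {"claw":-0.3,"translation":[0,0,9.8],"twist":[0,0,0]},
    {"claw":-0.3,"translation":[0,0,9.9],"twist":[0,0,0]},
    {"claw":-0.3,"translation":[0,0,10],"twist":[0,0,0]},
    {"claw":-0.3,"translation":[0,0,10],"twist":[0,0,0]},
  ],
)

```text
clock: 7.75
ee_pos: [0.6084, -0.0219, 0.0463]
eef_rot: [0.686, 0.727, 0.0, -0.0]
force: [0.0, 0.0, -1.2]
width: 0.0395
grasp_force: 25.0
```

jog_arm(
  commands=[
    {"claw":-0.3,"translation":[0,0,0.05],"twist":[0,0,0]},
    {"claw":-0.3,"translation":[0,0,0.1],"twist":[0,0,0]},
    {"claw":-0.3,"translation":[0,0,0.15],"twist":[0,0,0]},
    {"claw":-0.3,"translation":[0,0,0.2],"twist":[0,0,0]},
    {"claw":-0.3,"translation":[0,0,0.24],"twist":[0,0,0]},
    {"claw":-0.3,"translation":[0,0,0.28],"twist":[0,0,0]},
    {"claw":-0.3,"translation":[0,0,0.32],"twist":[0,0,0]},
    {"claw":-0.3,"translation":[0,0,0.35],"twist":[0,0,0]},
    {"claw":-0.3,"translation":[0,0,0.35],"twist":[0,0,0]},
    {"claw":-0.3,"translation":[0,0,0.35],"twist":[0,0,0]},
  ],
)

```text
clock: 9.0
ee_pos: [0.6084, -0.0219, 0.0428]
eef_rot: [0.686, 0.727, 0.0, -0.0]
force: [0.3, 0.1, -1.1]
width: 0.0399
grasp_force: 25.0
```

jog_arm(
  commands=[
    {"claw":-0.3,"translation":[0,0,0.05],"twist":[0,0,0]},
    {"claw":-0.3,"translation":[0,0,0.1],"twist":[0,0,0]},
    {"claw":-0.3,"translation":[0,0,0.13],"twist":[0,0,0]},
    {"claw":-0.3,"translation":[0.1,0,0.13],"twist":[0,0,0]},
    {"claw":-0.3,"translation":[0.2,0,0.13],"twist":[0,0,0]},
    {"claw":-0.3,"translation":[0.3,0,0.13],"twist":[0,0,0]},
    {"claw":-0.3,"translation":[0.35,0,0.13],"twist":[0,0,0]},
    {"claw":-0.3,"translation":[0.4,0,0.13],"twist":[0,0,0]},
    {"claw":-0.3,"translation":[0.4,0,0.13],"twist":[0,0,0]},
    {"claw":-0.3,"translation":[0.4,0,0.13],"twist":[0,0,0]},
  ],
)

```text
clock: 10.25
ee_pos: [0.6089, -0.0204, 0.0427]
eef_rot: [0.687, 0.727, -0.001, 0.002]
force: [-4.2, -12.9, 21.6]
width: 0.0401
grasp_force: 25.0
```

jog_arm(
  commands=[
    {"claw":-0.3,"translation":[0,0,-0.05],"twist":[0,0,0]},
    {"claw":-0.3,"translation":[0,0,-0.1],"twist":[0,0,0]},
    {"claw":-0.3,"translation":[0,0,-0.1],"twist":[0,0,0]},
    {"claw":-0.3,"translation":[0.05,0,-0.1],"twist":[0,0,0]},
    {"claw":-0.3,"translation":[0.1,0,-0.1],"twist":[0,0,0]},
    {"claw":-0.3,"translation":[0.15,0,-0.1],"twist":[0,0,0]},
    {"claw":-0.3,"translation":[0.2,0,-0.1],"twist":[0,0,0]},
    {"claw":-0.3,"translation":[0.2,0,-0.1],"twist":[0,0,0]},
    {"claw":-0.3,"translation":[0.2,0,-0.1],"twist":[0,0,0]},
    {"claw":-0.3,"translation":[0.2,0,-0.1],"twist":[0,0,0]},
  ],
)

```text
clock: 11.5
ee_pos: [0.6085, -0.0184, 0.0427]
eef_rot: [0.687, 0.727, -0.001, 0.001]
force: [0.9, -13.7, 8.9]
width: 0.0396
grasp_force: 25.0
```

Lateral force exceeds what bed friction could give, so the end is on the stop. Release slightly and rise.

jog_arm(
  commands=[
    {"claw":0.15,"translation":[0,0,-0.1],"twist":[0,0,0]},
    {"claw":0.15,"translation":[0,0,-0.1],"twist":[0,0,0]},
    {"claw":0.15,"translation":[0,0,-0.1],"twist":[0,0,0]},
    {"claw":0.15,"translation":[0,0,-0.1],"twist":[0,0,0]},
    {"claw":0.15,"translation":[0,0,-0.1],"twist":[0,0,0]},
    {"claw":0.15,"translation":[0,0,-1],"twist":[0,0,0]},
    {"claw":0.15,"translation":[0,0,-3],"twist":[0,0,0]},
    {"claw":0.15,"translation":[0,0,-6],"twist":[0,0,0]},
    {"claw":0.15,"translation":[0,0,-10],"twist":[0,0,0]},
    {"claw":0.15,"translation":[0,0,-14],"twist":[0,0,0]},
  ],
)

```text
clock: 12.75
ee_pos: [0.6079, -0.0156, 0.1851]
eef_rot: [0.686, 0.728, 0.0, 0.0]
force: [0.3, -0.5, 0.2]
width: 0.054
grasp_force: 0.0
```

```bash
python3 - <<'E'
from h import *
s=sense(); print(s["ee_pos"],s["eef_rot"].round(3),s["joint_pos"].round(2),s["force"],s["width"])
im=imaging.read_camera("wrist"); cv2.imwrite("pics/w3.png",im)
E
```

```text
[ 0.60793952 -0.0156169   0.18511202] [0.686 0.728 0.    0.   ] [ 0.75  0.62 -1.17  1.75  0.62  1.19 -0.53] [ 0.30028012 -0.54633369  0.23747069] 0.05401890167370348
```

View pics/w3.png

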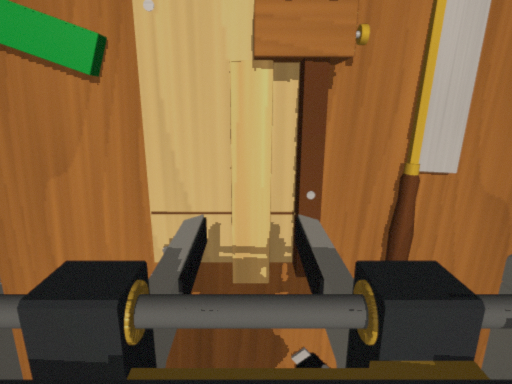

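The wrist view shows the batten lying flat on the bed, its end at the stop (row ~60) and parallel to the fence, with a gap (columns 272–298). Now turn the closed fingers along the batten, back off, then tilt.

jog_arm(
  commands=[
    {"claw":-1,"translation":[0,-1,0],"twist":[0,0,-10]},
    {"claw":-1,"translation":[0.2,-2,0],"twist":[0,0,-20]},
    {"claw":-1,"translation":[0.4,-3,0],"twist":[0,0,-30]},
    {"claw":-1,"translation":[0.6,-4,0],"twist":[0,0,-40]},
    {"claw":-1,"translation":[0.6,-5,0],"twist":[0,0,-50]},
    {"claw":-1,"translation":[0.6,-6,0],"twist":[0,0,-60]},
    {"claw":-1,"translation":[0.6,-6,1],"twist":[0,0,-70]},
    {"claw":-1,"translation":[0.6,-6,2],"twist":[0,0,-80]},
    {"claw":-1,"translation":[0.6,-6,3],"twist":[0,0,-90]},
    {"claw":-1,"translation":[0.6,-6,3],"twist":[0,0,-90]},
  ],
)

```text
clock: 14.05
ee_pos: [0.5476, -0.0133, 0.1529]
eef_rot: [-0.029, 1.0, 0.0, -0.0]
force: [-0.5, 0.9, -0.2]
width: -0.0
grasp_force: 0.0
```

```bash
python3 - <<'E'
from h import *
from scipy.spatial.transform import Rotation as R
s=sense(); print(s["ee_pos"],R.from_quat(s["eef_rot"]).as_matrix().round(3),s["joint_pos"].round(2),s["width"])
E
```

```text
[ 0.54755777 -0.01330844  0.15292191] [[-0.998 -0.058 -0.   ]
 [-0.058  0.998  0.   ]
 [ 0.     0.    -1.   ]] [ 0.83  0.59 -1.21  1.91  0.62  1.09  0.99] -2.091719808769237e-05
```

jog_arm(
  commands=[
    {"claw":-1,"translation":[0,0,0],"twist":[0,-6,0]},
    {"claw":-1,"translation":[0,0,0],"twist":[0,-12,0]},
    {"claw":-1,"translation":[0,0,0.5],"twist":[0,-18,0]},
    {"claw":-1,"translation":[0,0,1],"twist":[0,-24,0]},
    {"claw":-1,"translation":[0,0,1.5],"twist":[0,-30,0]},
    {"claw":-1,"translation":[0,0,2],"twist":[0,-36,0]},
    {"claw":-1,"translation":[0,0,2.5],"twist":[0,-42,0]},
    {"claw":-1,"translation":[0,0,3],"twist":[0,-45,0]},
    {"claw":-1,"translation":[0,0,3],"twist":[0,-45,0]},
    {"claw":-1,"translation":[0,0,3],"twist":[0,-45,0]},
  ],
)

```text
clock: 15.3
ee_pos: [0.563, -0.0154, 0.1274]
eef_rot: [-0.024, 0.925, 0.013, 0.378]
force: [-1.0, 34.8, 5.4]
width: 0.0003
grasp_force: 0.0
```

```bash
cat >> h.py <<'E'
from scipy.spatial.transform import Rotation
def st():
    th=np.radians(3.4); ex=np.array([np.cos(th),np.sin(th)]); ey=np.array([-ex[1],ex[0]])
    s=sense(); p=s["ee_pos"]; M=Rotation.from_quat(s["eef_rot"]).as_matrix(); z=M[:,2]; tip=p+.019*z
    f=s["force"]
    print("t",s["clock"],"TCP r,s,z",(p[:2]@ex).round(4),(p[:2]@ey).round(4),p[2].round(4),"tip r,z",(tip[:2]@ex).round(4),tip[2].round(4),
     "tilt",np.degrees(np.arccos(-z[2])).round(1),"F r,s,z",(f[:2]@ex).round(1),(f[:2]@ey).round(1),f[2].round(1)); print(M.round(3).tolist(),s["joint_pos"].round(2))
E
python3 -c "
from h import *
st()
cv2.imwrite('pics/s3.png',imaging.read_camera('scene'))"
```

```text
t 15.3 TCP r,s,z 0.5611 -0.0488 0.1274 tip r,z 0.5744 0.1139 tilt 44.5 F r,s,z 1.1 34.8 5.4
[[-0.713, -0.055, 0.699], [-0.035, 0.998, 0.042], [-0.701, 0.005, -0.713]] [ 0.99  0.47 -1.23  2.46  2.24  0.52 -0.52]
```

View pics/s3.png

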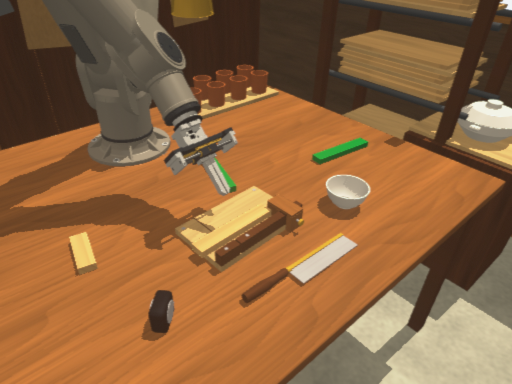

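The scene view shows the tilted closed gripper (215,175) above the near edge of the board, batten on the bed at the fence side, nothing else disturbed. Joints 3 and 4 are at their limits (tool too near the base), so move outward first.

jog_arm(
  commands=[
    {"claw":-1,"translation":[-0.7,0,0.7],"twist":[0,0,0]},
    {"claw":-1,"translation":[-1.4,0,1.4],"twist":[0,0,0]},
    {"claw":-1,"translation":[-2.1,0,2.1],"twist":[0,0,0]},
    {"claw":-1,"translation":[-2.8,0,2.8],"twist":[0,0,0]},
    {"claw":-1,"translation":[-2.8,0,2.8],"twist":[0,0,0]},
    {"claw":-1,"translation":[-2.8,0,2.8],"twist":[0,0,0]},
    {"claw":-1,"translation":[-2.8,0,2.8],"twist":[0,0,0]},
    {"claw":-1,"translation":[-2.8,0,2.8],"twist":[0,0,0]},
    {"claw":-1,"translation":[-2.8,0,2.8],"twist":[0,0,0]},
    {"claw":-1,"translation":[-2.8,0,2.8],"twist":[0,0,0]},
  ],
)

```text
clock: 16.6
ee_pos: [0.6017, -0.0125, 0.1261]
eef_rot: [-0.027, 0.926, 0.012, 0.377]
force: [0.7, 0.0, -0.3]
width: 0.0002
grasp_force: 0.0
```

```bash
python3 -c "
from h import *
st()"
```

```text
t 16.6 TCP r,s,z 0.5999 -0.0482 0.1261 tip r,z 0.6132 0.1125 tilt 44.3 F r,s,z 0.7 -0.0 -0.3
[[-0.715, -0.06, 0.697], [-0.042, 0.998, 0.043], [-0.698, 0.002, -0.716]] [ 0.91  0.5  -1.15  2.38  2.19  0.51 -0.45]
```

jog_arm(
  commands=[
    {"claw":-1,"translation":[0.8,0,0.3],"twist":[0,0,0]},
    {"claw":-1,"translation":[1.6,0.1,0.6],"twist":[0,0,0]},
    {"claw":-1,"translation":[2.4,0.2,0.9],"twist":[0,0,0]},
    {"claw":-1,"translation":[3.2,0.3,1.1],"twist":[0,0,0]},
    {"claw":-1,"translation":[4,0.3,1.3],"twist":[0,0,0]},
    {"claw":-1,"translation":[4.8,0.3,1.5],"twist":[0,0,0]},
    {"claw":-1,"translation":[5.5,0.3,1.7],"twist":[0,0,0]},
    {"claw":-1,"translation":[6,0.3,1.9],"twist":[0,0,0]},
    {"claw":-1,"translation":[6,0.3,1.9],"twist":[0,0,0]},
    {"claw":-1,"translation":[6,0.3,1.9],"twist":[0,0,0]},
  ],
)

```text
clock: 17.85
ee_pos: [0.5733, -0.0105, 0.0711]
eef_rot: [-0.028, 0.926, 0.013, 0.377]
force: [0.7, 0.0, -0.5]
width: 0.0008
grasp_force: 0.0
```

```bash
python3 -c "
from h import *
st()"
```

```text
t 17.85 TCP r,s,z 0.5717 -0.0445 0.0711 tip r,z 0.5849 0.0575 tilt 44.3 F r,s,z 0.7 -0.0 -0.5
[[-0.715, -0.061, 0.697], [-0.041, 0.998, 0.044], [-0.698, 0.003, -0.716]] [ 0.94  0.73 -1.23  2.46  2.29  0.75 -0.43]
```

The tilted tool cannot start from this far back (joints 3, 4 limit). So slide the batten to the fence first with upright closed fingers, then tilt for the hold further out.

jog_arm(
  commands=[
    {"claw":-1,"translation":[0,0,0],"twist":[0,9,0]},
    {"claw":-1,"translation":[0,0,0],"twist":[0,18,0]},
    {"claw":-1,"translation":[0.2,0,-0.2],"twist":[0,27,0]},
    {"claw":-1,"translation":[0.5,0,-0.5],"twist":[0,36,0]},
    {"claw":-1,"translation":[0.7,0,-0.7],"twist":[0,44,0]},
    {"claw":-1,"translation":[0.7,0,-0.7],"twist":[0,44,0]},
    {"claw":-1,"translation":[1.1,0,-0.3],"twist":[0,44,0]},
    {"claw":-1,"translation":[1.6,0,0.2],"twist":[0,44,0]},
    {"claw":-1,"translation":[2.1,0,0.7],"twist":[0,44,0]},
    {"claw":-1,"translation":[2.4,0,1],"twist":[0,44,0]},
  ],
)

```text
clock: 19.1
ee_pos: [0.5622, -0.0119, 0.0465]
eef_rot: [-0.03, 1.0, 0.0, 0.002]
force: [-0.7, 0.5, -0.3]
width: 0.0003
grasp_force: 0.0
```

```bash
python3 -c "
from h import *
st()"
```

```text
t 19.1 TCP r,s,z 0.5605 -0.0452 0.0465 tip r,z 0.5606 0.0275 tilt 0.3 F r,s,z -0.7 0.5 -0.3
[[-0.998, -0.061, 0.005], [-0.061, 0.998, 0.001], [-0.005, 0.0, -1.0]] [ 0.68  0.7  -1.03  1.96  0.76  0.93  0.9 ]
```

jog_arm(
  commands=[
    {"claw":-1,"translation":[-0.6,-0.8,0],"twist":[0,0,0]},
    {"claw":-1,"translation":[-1.1,-0.8,0],"twist":[0,0,0]},
    {"claw":-1,"translation":[-1.6,-0.8,0],"twist":[0,0,0]},
    {"claw":-1,"translation":[-2,-0.8,0],"twist":[0,0,0]},
    {"claw":-1,"translation":[-2.4,-0.8,0],"twist":[0,0,0]},
    {"claw":-1,"translation":[-2.8,-0.8,0],"twist":[0,0,0]},
    {"claw":-1,"translation":[-3.2,-0.8,0],"twist":[0,0,0]},
    {"claw":-1,"translation":[-3.5,-0.8,0],"twist":[0,0,0]},
    {"claw":-1,"translation":[-3.8,-0.8,0],"twist":[0,0,0]},
    {"claw":-1,"translation":[-4,-0.8,0],"twist":[0,0,0]},
  ],
)

```text
clock: 20.35
ee_pos: [0.6035, -0.0173, 0.047]
eef_rot: [-0.03, 1.0, 0.001, 0.002]
force: [-0.5, 0.3, -0.1]
width: 0.0005
grasp_force: 0.4
```

```bash
python3 -c "
from h import *
st()"
```

```text
t 20.35 TCP r,s,z 0.6014 -0.053 0.047 tip r,z 0.6015 0.028 tilt 0.3 F r,s,z -0.5 0.3 -0.1
[[-0.998, -0.06, 0.004], [-0.06, 0.998, 0.002], [-0.004, 0.002, -1.0]] [ 0.65  0.75 -1.01  1.86  0.77  0.97  0.93]
```

Now press on until the fence resists.

jog_arm(
  commands=[
    {"claw":-1,"translation":[-0.1,0,0],"twist":[0,0,0]},
    {"claw":-1,"translation":[-0.2,0,0],"twist":[0,0,0]},
    {"claw":-1,"translation":[-0.3,0,0],"twist":[0,0,0]},
    {"claw":-1,"translation":[-0.4,0,0],"twist":[0,0,0]},
    {"claw":-1,"translation":[-0.45,0,0],"twist":[0,0,0]},
    {"claw":-1,"translation":[-0.5,0,0],"twist":[0,0,0]},
    {"claw":-1,"translation":[-0.5,0,0],"twist":[0,0,0]},
    {"claw":-1,"translation":[-0.5,0,0],"twist":[0,0,0]},
    {"claw":-1,"translation":[-0.5,0,0],"twist":[0,0,0]},
    {"claw":-1,"translation":[-0.5,0,0],"twist":[0,0,0]},
  ],
)

```text
clock: 21.6
ee_pos: [0.6062, -0.0172, 0.0469]
eef_rot: [-0.03, 1.0, 0.0, 0.0]
force: [-16.1, -1.8, 13.1]
width: 0.0003
grasp_force: 7.9
```

```bash
python3 - <<'E'
from h import *
st()
c=cam("top"); im=imaging.read_camera("top"); cv2.imwrite("pics/t4.png",im)
im=cv2.resize(im[130:230,200:350],None,fx=5,fy=5,interpolation=2); cv2.imwrite("pics/t4c.png",im)
E
```

```text
t 21.6 TCP r,s,z 0.6041 -0.0531 0.0469 tip r,z 0.6041 0.0279 tilt 0.0 F r,s,z -16.2 -0.8 13.1
[[-0.998, -0.06, 0.0], [-0.06, 0.998, 0.001], [-0.0, 0.001, -1.0]] [ 0.65  0.75 -1.01  1.85  0.77  0.98  0.93]
```

View pics/t4c.png

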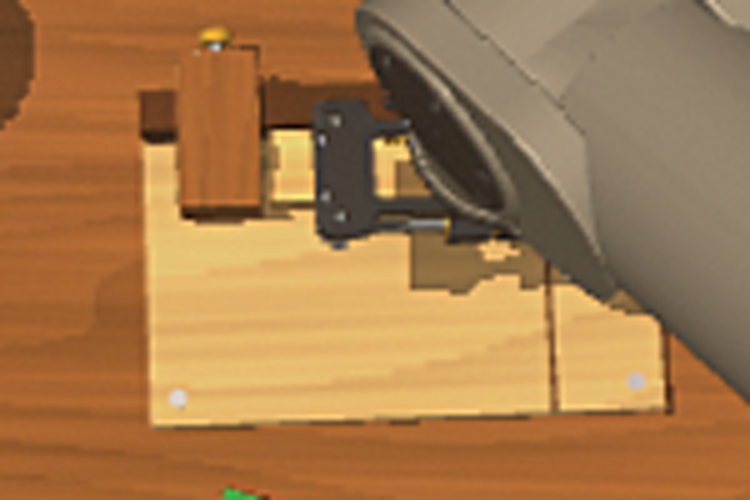

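The top crop shows the batten's pale strip against the fence between the stop (crop col 262) and the gripper (col 315), with 16 N on the fence. Back off, rise, tilt.

jog_arm(
  commands=[
    {"claw":-1,"translation":[0.5,0,0],"twist":[0,0,0]},
    {"claw":-1,"translation":[1.2,0,0],"twist":[0,0,0]},
    {"claw":-1,"translation":[1.5,0,-1],"twist":[0,0,0]},
    {"claw":-1,"translation":[1.5,0,-3],"twist":[0,-5,0]},
    {"claw":-1,"translation":[1.2,0,-5],"twist":[0,-13,0]},
    {"claw":-1,"translation":[1,0,-5],"twist":[0,-21,0]},
    {"claw":-1,"translation":[1,0,-5],"twist":[0,-29,0]},
    {"claw":-1,"translation":[1,0,-5],"twist":[0,-37,0]},
    {"claw":-1,"translation":[1,0,-5],"twist":[0,-45,0]},
    {"claw":-1,"translation":[1,0,-5],"twist":[0,-45,0]},
  ],
)

```text
clock: 22.9
ee_pos: [0.5984, -0.0364, 0.0909]
eef_rot: [-0.023, 0.945, -0.019, 0.324]
force: [-0.6, -1.7, -1.1]
width: 0.0005
grasp_force: 0.0
```

```bash
python3 -c "
from h import *
st()"
```

```text
t 22.9 TCP r,s,z 0.5952 -0.0719 0.0909 tip r,z 0.6068 0.0759 tilt 37.9 F r,s,z -0.7 -1.7 -1.1
[[-0.788, -0.032, 0.614], [-0.057, 0.998, -0.021], [-0.613, -0.051, -0.789]] [ 0.73  0.47 -0.94  2.34  2.02  0.45 -0.32]
```

jog_arm(
  commands=[
    {"claw":-1,"translation":[0,0,0],"twist":[0,0,0]},
    {"claw":-1,"translation":[0,0,0],"twist":[0,0,0]},
    {"claw":-1,"translation":[0,0,0],"twist":[0,0,0]},
    {"claw":-1,"translation":[0,0,0],"twist":[0,0,0]},
    {"claw":-1,"translation":[0,0,0],"twist":[0,0,0]},
    {"claw":-1,"translation":[0,0,0],"twist":[0,0,0]},
    {"claw":-1,"translation":[0,0,0],"twist":[0,0,0]},
    {"claw":-1,"translation":[0,0,0],"twist":[0,0,0]},
    {"claw":-1,"translation":[0,0,0],"twist":[0,0,0]},
    {"claw":-1,"translation":[0,0,0],"twist":[0,0,0]},
  ],
)

```text
clock: 24.15
ee_pos: [0.5976, -0.0366, 0.0894]
eef_rot: [-0.023, 0.946, -0.019, 0.322]
force: [0.9, 0.0, -0.2]
width: 0.0007
grasp_force: 0.0
```

```bash
python3 -c "
from h import *
st()"
```

```text
t 24.15 TCP r,s,z 0.5944 -0.072 0.0894 tip r,z 0.6059 0.0743 tilt 37.7 F r,s,z 0.9 -0.0 -0.2
[[-0.791, -0.032, 0.611], [-0.056, 0.998, -0.02], [-0.609, -0.05, -0.792]] [ 0.73  0.47 -0.94  2.34  2.01  0.45 -0.31]
```

```bash
cat >> h.py <<'E'
def goal(r,s,z,alpha):
    th=np.radians(3.4); ex=np.array([np.cos(th),np.sin(th),0]); ey=np.array([-ex[1],ex[0],0]); a=np.radians(alpha); Z=np.array([0,0,1.])
    Md=np.c_[-np.cos(a)*ex-np.sin(a)*Z, ey, np.sin(a)*ex-np.cos(a)*Z]
    q=sense(); M=Rotation.from_quat(q["eef_rot"]).as_matrix()
    print("trans cm",(M.T@(r*ex+s*ey+z*Z-q["ee_pos"])*100).round(2),"twist",np.degrees(Rotation.from_matrix(M.T@Md).as_rotvec()).round(1))
E
python3 -c "
from h import *
goal(.592,-.045,.085,45); goal(.588,-.045,.064,45); goal(.590,-.045,.062,42)"
```

```text
trans cm [0.43 2.71 0.05] twist [-3.2 -7.5  0.7]
trans cm [2.03 2.8  1.47] twist [-3.2 -7.5  0.7]
trans cm [1.99 2.82 1.75] twist [-3.2 -4.5  0.6]
```

jog_arm(
  commands=[
    {"claw":-1,"translation":[0.2,0.7,0],"twist":[-1,-1.5,0.2]},
    {"claw":-1,"translation":[0.3,1.4,0],"twist":[-2,-3,0.4]},
    {"claw":-1,"translation":[0.4,2.1,0],"twist":[-3.2,-4.5,0.7]},
    {"claw":-1,"translation":[0.4,2.8,0],"twist":[-3.2,-6,0.7]},
    {"claw":-1,"translation":[0.4,2.8,0],"twist":[-3.2,-6,0.7]},
    {"claw":-1,"translation":[0.8,2.8,0.5],"twist":[-3.2,-6,0.7]},
    {"claw":-1,"translation":[1.2,2.8,0.9],"twist":[-3.2,-6,0.7]},
    {"claw":-1,"translation":[1.6,2.8,1.3],"twist":[-3.2,-6,0.7]},
    {"claw":-1,"translation":[1.9,2.8,1.5],"twist":[-3.2,-6,0.7]},
    {"claw":-1,"translation":[1.9,2.8,1.5],"twist":[-3.2,-6,0.7]},
  ],
)

```text
clock: 25.4
ee_pos: [0.5906, -0.0099, 0.0642]
eef_rot: [-0.027, 0.928, 0.011, 0.37]
force: [0.6, -0.2, 0.5]
width: 0.0006
grasp_force: 0.0
```

```bash
python3 -c "
from h import *
st(); goal(.5985,-.045,.0515,43.5)"
```

```text
t 25.4 TCP r,s,z 0.589 -0.0449 0.0642 tip r,z 0.602 0.0504 tilt 43.5 F r,s,z 0.5 -0.2 0.5
[[-0.724, -0.059, 0.687], [-0.042, 0.998, 0.041], [-0.688, 0.001, -0.726]] [ 0.82  0.66 -1.07  2.42  2.34  0.67 -0.54]
trans cm [ 0.18 -0.01  1.57] twist [ 0.  -0.  -0.1]
```

jog_arm(
  commands=[
    {"claw":-1,"translation":[0.2,0,0.4],"twist":[0,0,0]},
    {"claw":-1,"translation":[0.2,0,0.8],"twist":[0,0,0]},
    {"claw":-1,"translation":[0.2,0,1.1],"twist":[0,0,0]},
    {"claw":-1,"translation":[0.2,0,1.3],"twist":[0,0,0]},
    {"claw":-1,"translation":[0.2,0,1.4],"twist":[0,0,0]},
    {"claw":-1,"translation":[0.2,0,1.5],"twist":[0,0,0]},
    {"claw":-1,"translation":[0.2,0,1.6],"twist":[0,0,0]},
    {"claw":-1,"translation":[0.2,0,1.65],"twist":[0,0,0]},
    {"claw":-1,"translation":[0.2,0,1.7],"twist":[0,0,0]},
    {"claw":-1,"translation":[0.2,0,1.7],"twist":[0,0,0]},
  ],
)

```text
clock: 26.65
ee_pos: [0.6011, -0.0094, 0.0508]
eef_rot: [-0.027, 0.928, 0.011, 0.371]
force: [-0.6, 0.1, -0.0]
width: 0.0006
grasp_force: 0.2
```

```bash
python3 -c "
from h import *
st()"
```

```text
t 26.65 TCP r,s,z 0.5994 -0.045 0.0508 tip r,z 0.6125 0.0371 tilt 43.5 F r,s,z -0.6 0.1 -0.0
[[-0.724, -0.059, 0.687], [-0.042, 0.998, 0.041], [-0.689, 0.0, -0.725]] [ 0.79  0.7  -1.05  2.41  2.36  0.7  -0.53]
```

Just touching. Press on slowly, with a slight lean to the stop.

jog_arm(
  commands=[
    {"claw":-1,"translation":[0,0,0.04],"twist":[0,0,0]},
    {"claw":-1,"translation":[0,0,0.08],"twist":[0,0,0]},
    {"claw":-1,"translation":[0,0,0.12],"twist":[0,0,0]},
    {"claw":-1,"translation":[0,0,0.15],"twist":[0,0,0]},
    {"claw":-1,"translation":[0,0,0.15],"twist":[0,0,0]},
    {"claw":-1,"translation":[0,0.1,0.15],"twist":[0,0,0]},
    {"claw":-1,"translation":[0,0.2,0.15],"twist":[0,0,0]},
    {"claw":-1,"translation":[0,0.2,0.15],"twist":[0,0,0]},
    {"claw":-1,"translation":[0,0.2,0.15],"twist":[0,0,0]},
    {"claw":-1,"translation":[0,0.2,0.15],"twist":[0,0,0]},
  ],
)

```text
clock: 27.9
ee_pos: [0.6019, -0.0089, 0.0499]
eef_rot: [-0.026, 0.928, 0.01, 0.371]
force: [-11.0, -8.6, 13.7]
width: 0.0008
grasp_force: 9.5
```

```bash
python3 -c "
from h import *
st()"
```

```text
t 27.9 TCP r,s,z 0.6003 -0.0446 0.0499 tip r,z 0.6134 0.0361 tilt 43.5 F r,s,z -11.5 -8.0 13.7
[[-0.724, -0.056, 0.688], [-0.042, 0.998, 0.037], [-0.689, -0.002, -0.725]] [ 0.79  0.71 -1.05  2.4   2.36  0.7  -0.53]
```

jog_arm(
  commands=[
    {"claw":-1,"translation":[-0.04,0,0.04],"twist":[0,0,0]},
    {"claw":-1,"translation":[-0.08,0,0.08],"twist":[0,0,0]},
    {"claw":-1,"translation":[-0.12,0,0.12],"twist":[0,0,0]},
    {"claw":-1,"translation":[-0.15,0,0.15],"twist":[0,0,0]},
    {"claw":-1,"translation":[-0.15,0.1,0.15],"twist":[0,0,0]},
    {"claw":-1,"translation":[-0.15,0.1,0.15],"twist":[0,0,0]},
    {"claw":-1,"translation":[-0.15,0.1,0.15],"twist":[0,0,0]},
    {"claw":-1,"translation":[-0.15,0.1,0.15],"twist":[0,0,0]},
    {"claw":-1,"translation":[-0.15,0.1,0.15],"twist":[0,0,0]},
    {"claw":-1,"translation":[-0.15,0.1,0.15],"twist":[0,0,0]},
  ],
)

```text
clock: 29.15
ee_pos: [0.6025, -0.0088, 0.0494]
eef_rot: [-0.026, 0.929, 0.009, 0.37]
force: [-33.1, -16.5, 33.0]
width: 0.0004
grasp_force: 24.0
```

```bash
python3 - <<'E'
from h import *
st()
A=cv2.resize(imaging.read_camera("top")[130:210,215:345],None,fx=4,fy=4,interpolation=2)
im=imaging.read_camera("scene"); cv2.imwrite("pics/s5.png",im)
B=cv2.resize(im[175:270,170:310],None,fx=4,fy=3.0,interpolation=2)
A=cv2.copyMakeBorder(A[:300],0,0,0,560-520,cv2.BORDER_CONSTANT)
o=np.vstack([A,B])[:600]; cv2.imwrite("pics/v5.png",o); print(o.shape)
c=cam("scene"); th=np.radians(3.4); ex=np.array([np.cos(th),np.sin(th),0]); ey=np.array([-ex[1],ex[0],0])
for r,s,z in [(.612,-.168,.038),(.652,-.168,.038),(.652,-.168,.018),(.652,.062,.038)]:
    print(r,s,z,proj(c,r*ex+s*ey+[0,0,z])[0].round(1))
E
```

```text
t 29.15 TCP r,s,z 0.6009 -0.0445 0.0494 tip r,z 0.614 0.0356 tilt 43.5 F r,s,z -34.0 -14.5 33.0
[[-0.725, -0.055, 0.687], [-0.042, 0.998, 0.036], [-0.688, -0.003, -0.726]] [ 0.78  0.71 -1.05  2.4   2.36  0.71 -0.53]
(585, 560, 3)
0.612 -0.168 0.038 [198.3 248.2]
0.652 -0.168 0.038 [209.4 257.4]
0.652 -0.168 0.018 [209.8 263.7]
0.652 0.062 0.038 [278.9 213.4]
```

View pics/v5.png

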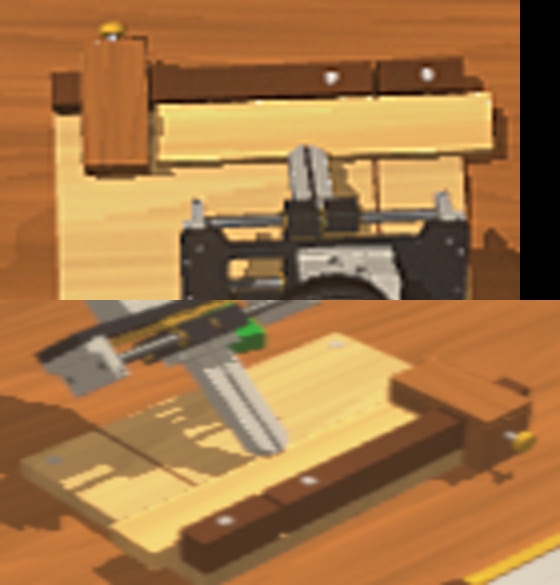

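The view: the top crop shows the batten along the fence (rows 95–160), left end at the stop (col ~155), free end at col 491, fingers on its near top edge at col 310, well left of the slot (col 375). The push of ~49 N is more than needed; ease it, and measure the end.

jog_arm(
  commands=[
    {"claw":-1,"translation":[0,0,-0.03],"twist":[0,0,0]},
    {"claw":-1,"translation":[0,-0.05,-0.06],"twist":[0,0,0]},
    {"claw":-1,"translation":[0,-0.1,-0.09],"twist":[0,0,0]},
    {"claw":-1,"translation":[0,-0.1,-0.1],"twist":[0,0,0]},
    {"claw":-1,"translation":[0,-0.1,-0.1],"twist":[0,0,0]},
    {"claw":-1,"translation":[0,-0.1,-0.1],"twist":[0,0,0]},
    {"claw":-1,"translation":[0,-0.1,-0.1],"twist":[0,0,0]},
    {"claw":-1,"translation":[0,-0.1,-0.1],"twist":[0,0,0]},
    {"claw":-1,"translation":[0,-0.1,-0.1],"twist":[0,0,0]},
    {"claw":-1,"translation":[0,-0.1,-0.1],"twist":[0,0,0]},
  ],
)

```text
clock: 30.5
ee_pos: [0.6021, -0.0089, 0.0498]
eef_rot: [-0.026, 0.929, 0.01, 0.37]
force: [-19.7, -10.2, 16.8]
width: 0.0006
grasp_force: 12.9
```

```bash
python3 - <<'E'
from h import *
st(); print(sense()["dq"].round(3))
c=cam("top"); im=imaging.read_camera("top"); g=im[:,:,1]
th=np.radians(3.4); ex=np.array([np.cos(th),np.sin(th)]); ey=np.array([-ex[1],ex[0]])
def ln(n,e,z):
    P=ray(c,e,z); v,p=fit(P); print(n,np.degrees(np.arctan2(v[1],v[0])).round(2),"r,s",(p@ex).round(4),(p@ey).round(4))
ln("free end",edge(g,range(155,166),330,345,1),.038)
ln("near edge",edge(g,list(range(258,284))+list(range(300,330)),164,175,0),.038)
ln("far edge",edge(g,list(range(258,305))+list(range(312,336)),150,158,0),.038)
ln("stop end",edge(g,range(160,169),245,262,1),.038)
for y in (158,163,168): print(y,g[y,244:262])
ln("stop top",edge(g,range(148,166),246,256,1),.058)
E
```

```text
t 30.5 TCP r,s,z 0.6005 -0.0446 0.0498 tip r,z 0.6136 0.036 tilt 43.4 F r,s,z -20.2 -9.0 16.8
[[-0.725, -0.056, 0.687], [-0.042, 0.998, 0.038], [-0.688, -0.001, -0.726]] [ 0.79  0.7  -1.05  2.4   2.36  0.7  -0.53]
[-0.001 -0.002  0.     0.    -0.001 -0.001  0.001]
free end -0.46 r,s 0.6319 -0.1704
near edge -86.96 r,s 0.6113 -0.0467
far edge -86.78 r,s 0.6511 -0.0435
stop end -8.72 r,s 0.6283 0.055
158 [105 107 109 109 105 105 106 104  85 104 157 235 222 218 218 218 218 218]
163 [103 107 108 107 102 105 110 104  73  86 111 124 199 194 192 191 191 193]
168 [105 107 111 108 102 106 109 102  91 117 148 207 202 199 201 200 201 200]
stop top 11.58 r,s 0.6487 0.0603
```

The press geometry is right, but a gap of 1–2 mm at the stop cannot be excluded from the picture (2.7 mm per pixel). I tap the free end towards the stop to be sure, then press again.

jog_arm(
  commands=[
    {"claw":-1,"translation":[0,0,-0.5],"twist":[0,0,0]},
    {"claw":-1,"translation":[-1.4,0,-2],"twist":[0,0,0]},
    {"claw":-1,"translation":[-2.75,0,-3.2],"twist":[0,0,0]},
    {"claw":-1,"translation":[-2.75,-3,-3.2],"twist":[0,0,0]},
    {"claw":-1,"translation":[-2.75,-6,-3.2],"twist":[0,0,0]},
    {"claw":-1,"translation":[-2.75,-9,-3.2],"twist":[0,0,0]},
    {"claw":-1,"translation":[-3.5,-12,-2.5],"twist":[0,0,0]},
    {"claw":-1,"translation":[-4.2,-15,-1.8],"twist":[0,0,0]},
    {"claw":-1,"translation":[-4.2,-15,-1.8],"twist":[0,0,0]},
    {"claw":-1,"translation":[-4.2,-15,-1.8],"twist":[0,0,0]},
  ],
)

```text
clock: 31.8
ee_pos: [0.6299, -0.1552, 0.0923]
eef_rot: [-0.027, 0.928, 0.011, 0.37]
force: [-0.6, 0.5, 0.1]
width: 0.0004
grasp_force: 0.0
```

```bash
python3 - <<'E'
from h import *
st(); goal(.623,-.195,.046,43.5)
c=cam("top"); im=imaging.read_camera("top"); g=im[:,:,1]
for y in (154,156,158,160,162,164,166): print(y,g[y,330:346])
E
```

```text
t 31.8 TCP r,s,z 0.6196 -0.1923 0.0923 tip r,z 0.6327 0.0785 tilt 43.5 F r,s,z -0.6 0.5 0.1
[[-0.724, -0.059, 0.687], [-0.042, 0.998, 0.041], [-0.688, 0.001, -0.725]] [ 1.09  0.61 -0.98  2.27  2.45  0.3  -0.38]
trans cm [ 2.94 -0.28  3.59] twist [ 0.  0. -0.]
154 [199 195 198 198 203 200 197 163  92 102 106 104 104 104  99 104]
156 [198 196 197 196 197 196 207 215  90 102 104 102  99  99 122 169]
158 [191 191 192 191 192 192 202 206  44  58  77 112 105 104 108 135]
160 [187 188 184 185 184 185 190 182  47  58  59  69 102  99 108 115]
162 [178 179 179 180 179 181 186 177  56  62  62  74 108 102 108 107]
164 [177 177 177 176 177 177 183 174  85  59  64  75 111 105 107 111]
166 [199 201 202 204 205 207 211 201 106  56  59  70 102  96  96 105]
```

jog_arm(
  commands=[
    {"claw":-1,"translation":[0.8,-0.3,1],"twist":[0,0,0]},
    {"claw":-1,"translation":[1.6,-0.3,2],"twist":[0,0,0]},
    {"claw":-1,"translation":[2.3,-0.3,2.9],"twist":[0,0,0]},
    {"claw":-1,"translation":[2.9,-0.3,3.6],"twist":[0,0,0]},
    {"claw":-1,"translation":[2.9,-0.3,3.6],"twist":[0,0,0]},
    {"claw":-1,"translation":[2.9,0,3.6],"twist":[0,0,0]},
    {"claw":-1,"translation":[2.9,0.2,3.6],"twist":[0,0,0]},
    {"claw":-1,"translation":[2.9,0.4,3.6],"twist":[0,0,0]},
    {"claw":-1,"translation":[2.9,0.55,3.6],"twist":[0,0,0]},
    {"claw":-1,"translation":[2.9,0.7,3.6],"twist":[0,0,0]},
  ],
)

```text
clock: 33.1
ee_pos: [0.6336, -0.1487, 0.0464]
eef_rot: [-0.027, 0.928, 0.011, 0.371]
force: [0.2, -0.4, -0.6]
width: 0.0005
grasp_force: 0.0
```

```bash
python3 -c "
from h import *
st()"
```

```text
t 33.1 TCP r,s,z 0.6237 -0.186 0.0464 tip r,z 0.6368 0.0326 tilt 43.5 F r,s,z 0.2 -0.4 -0.6
[[-0.724, -0.059, 0.688], [-0.042, 0.998, 0.041], [-0.689, 0.0, -0.725]] [ 1.06  0.73 -0.98  2.27  2.51  0.43 -0.38]
```

jog_arm(
  commands=[
    {"claw":-1,"translation":[0,0.1,0],"twist":[0,0,0]},
    {"claw":-1,"translation":[0,0.2,0],"twist":[0,0,0]},
    {"claw":-1,"translation":[0,0.3,0],"twist":[0,0,0]},
    {"claw":-1,"translation":[0,0.35,0],"twist":[0,0,0]},
    {"claw":-1,"translation":[0,0.4,0],"twist":[0,0,0]},
    {"claw":-1,"translation":[0,0.45,0],"twist":[0,0,0]},
    {"claw":-1,"translation":[0,0.5,0],"twist":[0,0,0]},
    {"claw":-1,"translation":[0,0.5,0],"twist":[0,0,0]},
    {"claw":-1,"translation":[0,0.5,0],"twist":[0,0,0]},
    {"claw":-1,"translation":[0,0.5,0],"twist":[0,0,0]},
  ],
)

```text
clock: 34.35
ee_pos: [0.6333, -0.1438, 0.0463]
eef_rot: [-0.027, 0.928, 0.011, 0.371]
force: [0.4, -1.4, 0.2]
width: 0.0005
grasp_force: 0.7
```

```bash
python3 -c "
from h import *
st()"
```

```text
t 34.35 TCP r,s,z 0.6236 -0.1811 0.0463 tip r,z 0.6367 0.0325 tilt 43.5 F r,s,z 0.3 -1.4 0.2
[[-0.724, -0.059, 0.687], [-0.042, 0.998, 0.041], [-0.689, 0.0, -0.725]] [ 1.05  0.73 -0.98  2.28  2.51  0.43 -0.38]
```

jog_arm(
  commands=[
    {"claw":-1,"translation":[0,0.05,0],"twist":[0,0,0]},
    {"claw":-1,"translation":[0,0.1,0],"twist":[0,0,0]},
    {"claw":-1,"translation":[0,0.15,0],"twist":[0,0,0]},
    {"claw":-1,"translation":[0,0.2,0],"twist":[0,0,0]},
    {"claw":-1,"translation":[0,0.22,0],"twist":[0,0,0]},
    {"claw":-1,"translation":[0,0.22,0],"twist":[0,0,0]},
    {"claw":-1,"translation":[0,0.22,0],"twist":[0,0,0]},
    {"claw":-1,"translation":[0,0.22,0],"twist":[0,0,0]},
    {"claw":-1,"translation":[0,0.22,0],"twist":[0,0,0]},
    {"claw":-1,"translation":[0,0.22,0],"twist":[0,0,0]},
  ],
)

```text
clock: 35.6
ee_pos: [0.6333, -0.1435, 0.0463]
eef_rot: [-0.026, 0.928, 0.01, 0.371]
force: [-2.3, -9.0, 0.8]
width: 0.0006
grasp_force: 4.6
```

```bash
python3 -c "
from h import *
st()"
```

```text
t 35.6 TCP r,s,z 0.6237 -0.1808 0.0463 tip r,z 0.6368 0.0325 tilt 43.5 F r,s,z -2.8 -8.9 0.8
[[-0.724, -0.056, 0.688], [-0.041, 0.998, 0.037], [-0.689, -0.001, -0.725]] [ 1.05  0.73 -0.98  2.28  2.5   0.44 -0.39]
```

9 N with no motion: the end is firmly on the stop. Return to the hold spot.

jog_arm(
  commands=[
    {"claw":-1,"translation":[0,-0.6,0],"twist":[0,0,0]},
    {"claw":-1,"translation":[-1.6,-0.8,-1.7],"twist":[0,0,0]},
    {"claw":-1,"translation":[-3.2,-0.8,-3.4],"twist":[0,0,0]},
    {"claw":-1,"translation":[-3.2,2,-3.4],"twist":[0,0,0]},
    {"claw":-1,"translation":[-3.2,5,-3.4],"twist":[0,0,0]},
    {"claw":-1,"translation":[-2.8,8,-3.8],"twist":[0,0,0]},
    {"claw":-1,"translation":[-2.2,11,-4.4],"twist":[0,0,0]},
    {"claw":-1,"translation":[-1.6,13.6,-5],"twist":[0,0,0]},
    {"claw":-1,"translation":[-1.6,13.6,-5],"twist":[0,0,0]},
    {"claw":-1,"translation":[-1.6,13.6,-5],"twist":[0,0,0]},
  ],
)

```text
clock: 36.85
ee_pos: [0.6026, -0.0073, 0.0936]
eef_rot: [-0.027, 0.928, 0.011, 0.371]
force: [-0.2, 0.2, -0.1]
width: 0.0003
grasp_force: 0.0
```

```bash
python3 -c "
from h import *
st(); goal(.591,-.045,.063,43.5); goal(.5994,-.045,.0508,43.5)"
```

```text
t 36.85 TCP r,s,z 0.6011 -0.043 0.0936 tip r,z 0.6141 0.0798 tilt 43.5 F r,s,z -0.2 0.2 -0.1
[[-0.724, -0.059, 0.687], [-0.042, 0.998, 0.041], [-0.689, 0.0, -0.725]] [ 0.82  0.57 -1.08  2.39  2.27  0.58 -0.51]
trans cm [ 2.84 -0.2   1.52] twist [ 0.  0. -0.]
trans cm [ 3.07 -0.2   2.99] twist [ 0.  0. -0.]
```

jog_arm(
  commands=[
    {"claw":-1,"translation":[1,-0.1,0.5],"twist":[0,0,0]},
    {"claw":-1,"translation":[2,-0.2,1],"twist":[0,0,0]},
    {"claw":-1,"translation":[2.9,-0.2,1.5],"twist":[0,0,0]},
    {"claw":-1,"translation":[3.1,-0.2,2],"twist":[0,0,0]},
    {"claw":-1,"translation":[3.1,-0.2,2.4],"twist":[0,0,0]},
    {"claw":-1,"translation":[3.1,-0.2,2.7],"twist":[0,0,0]},
    {"claw":-1,"translation":[3.1,-0.2,2.85],"twist":[0,0,0]},
    {"claw":-1,"translation":[3.1,-0.2,2.95],"twist":[0,0,0]},
    {"claw":-1,"translation":[3.1,-0.2,3],"twist":[0,0,0]},
    {"claw":-1,"translation":[3.1,-0.2,3],"twist":[0,0,0]},
  ],
)

```text
clock: 38.1
ee_pos: [0.6007, -0.0093, 0.0506]
eef_rot: [-0.027, 0.928, 0.011, 0.371]
force: [0.5, -1.2, -0.2]
width: 0.0001
grasp_force: 0.1
```

```bash
python3 -c "
from h import *
st()"
```

```text
t 38.1 TCP r,s,z 0.5991 -0.0449 0.0506 tip r,z 0.6122 0.0368 tilt 43.5 F r,s,z 0.5 -1.2 -0.2
[[-0.724, -0.059, 0.688], [-0.042, 0.998, 0.04], [-0.689, 0.0, -0.725]] [ 0.79  0.7  -1.05  2.41  2.37  0.7  -0.54]
```

jog_arm(
  commands=[
    {"claw":-1,"translation":[0,0,0.04],"twist":[0,0,0]},
    {"claw":-1,"translation":[0,0,0.08],"twist":[0,0,0]},
    {"claw":-1,"translation":[-0.03,0,0.12],"twist":[0,0,0]},
    {"claw":-1,"translation":[-0.06,0,0.16],"twist":[0,0,0]},
    {"claw":-1,"translation":[-0.1,0.02,0.2],"twist":[0,0,0]},
    {"claw":-1,"translation":[-0.1,0.02,0.2],"twist":[0,0,0]},
    {"claw":-1,"translation":[-0.1,0.02,0.2],"twist":[0,0,0]},
    {"claw":-1,"translation":[-0.1,0.02,0.2],"twist":[0,0,0]},
    {"claw":-1,"translation":[-0.1,0.02,0.2],"twist":[0,0,0]},
    {"claw":-1,"translation":[-0.1,0.02,0.2],"twist":[0,0,0]},
  ],
)

```text
clock: 39.35
ee_pos: [0.6018, -0.0091, 0.0496]
eef_rot: [-0.027, 0.928, 0.011, 0.37]
force: [-16.6, -3.8, 16.6]
width: 0.0007
grasp_force: 11.8
```

```bash
python3 - <<'E'
from h import *
st()
c=cam("top"); im=imaging.read_camera("top"); g=im[:,:,1]
th=np.radians(3.4); ex=np.array([np.cos(th),np.sin(th)]); ey=np.array([-ex[1],ex[0]])
def ln(n,e,z):
    P=ray(c,e,z); v,p=fit(P); print(n,np.degrees(np.arctan2(v[1],v[0])).round(2),"r,s",(p@ex).round(4),(p@ey).round(4))
ln("free end",edge(g,range(155,166),330,345,1),.038)
ln("near edge",edge(g,list(range(258,284))+list(range(300,330)),164,175,0),.038)
ln("far edge",edge(g,list(range(258,305))+list(range(312,336)),150,158,0),.038)
st()
E
```

```text
t 39.35 TCP r,s,z 0.6002 -0.0447 0.0496 tip r,z 0.6133 0.0358 tilt 43.5 F r,s,z -16.8 -2.9 16.6
[[-0.724, -0.059, 0.687], [-0.043, 0.998, 0.04], [-0.688, -0.0, -0.726]] [ 0.79  0.7  -1.05  2.4   2.37  0.7  -0.53]
free end 5.7 r,s 0.6304 -0.1667
near edge -86.95 r,s 0.6113 -0.0467
far edge -86.78 r,s 0.6511 -0.0435
t 39.4 TCP r,s,z 0.6002 -0.0447 0.0496 tip r,z 0.6133 0.0358 tilt 43.5 F r,s,z -17.0 -2.7 16.9
[[-0.724, -0.059, 0.687], [-0.043, 0.998, 0.04], [-0.688, -0.0, -0.726]] [ 0.79  0.7  -1.05  2.4   2.37  0.7  -0.53]
```

Held steadily: about 17 N towards the fence and 17 N down, with the batten's edges within 0.2° of each other and of the fence. The fingers are 46 mm from the slot. Handing in.

```bash
python3 -c "
from rig import ticket
print(ticket.finish_job())"
```

```text
the job is handed in; nothing more can be done
None
```

The job is handed in, and no verdict came back: the batten lies flat on the sawing board, butted to the stop and flush along the fence. The closed fingers still hold it with one slanting push, about 17 N down and 17 N towards the fence, about 46 mm from the saw slot on the stop side.

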